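Set the photometer's filter lever by clicks and start a reading

TASK

With a fingertip, push the lever on top of the photometer from its home notch at the right-hand end to the left and stop at the third click, without letting it run on to the fourth. Then take the finger off the lever, leaving it seated in that notch, and press the round button on the photometer all the way down and let it come up again. Only push and press: do not grip the lever, push it no harder than the clicks need, and leave the flask and the bottle where they stand.

Things in the scene. Friction and masses are not known exactly. Their poses are not given: they have to be found in the camera images.
- photometer: Filter photometer: flat white instrument housing fixed to the worktop, 140 mm (x) by 190 mm (y), top 60 mm above the worktop. Origin at the centre of its underside; x away from the robot, y to the left along the lever's slot (slot at x = +30 mm), z up; turned by up to 0.5 rad. A fixed flat round black cap (40 mm across, 9 mm high, not the button) lies on top at x = -34, y = -50 mm.
- lever_top (a point): Centre of the top of the filter lever: an upright black paddle with rounded edges, 30 mm along the photometer's x, 12 mm thick along its y, standing 42 mm above the housing's top. Moves with the lever.
- lever_face (a point): Middle of the lever's flat right-hand face, where it is pushed (25 mm above the housing's top). A push of about 5 to 6 N takes the lever out of a notch; it falls to nothing at the ridge 10 mm on, then the lever snaps ahead by itself the last 10 mm into the next notch, leaving a slowly following finger without contact, and stays there by itself.
- lever (a joint): Travel of the lever along the photometer's +y (to the left), m: 0 at the right-hand stop, 0.092 at the left-hand stop. It starts in the home notch, 0 to 6 mm from the stop, a hidden amount that differs between starts. Clicks 1 to 4 are the next four notches, each 20 mm from the one before; the home notch is not counted.
- measure (a joint): Travel of the push button in m: 0 up, 0.006 fully down; it springs back; 5 N holds it fully down.
- measure_top (a point): Centre of the top of the push button when up: a round black button 26 mm across in a grey round housing, on the photometer's top at x = -34, y = +50 mm (near the left front corner). It is pressed straight down.
- flask: Loose glass Erlenmeyer flask with a plug, 63 mm across, 138 mm high, standing to the right of the photometer; origin at the centre of its underside. Bystander.
- bottle: Loose small screw-cap bottle, 57 mm across, 104 mm high, standing to the left of the photometer; origin at the centre of its underside. Bystander.

How it is judged:
By the outcome, as a careful person would: the job done as asked, in the order asked, and still so for the second after the job is handed in, with the robot touching nothing.
It also fails if it takes over 58 s, if anything falls off the work surface, if the arm or the gripper's body presses on something with over 40 N, if the wrist force passes 120 N, or if a joint passes its speed limit or range.

ROBOT

A 7-joint arm with a two-finger parallel gripper is mounted at the origin on the work surface; the furniture and walls round the work are solid. World frame = base frame: x ahead of the robot, y to its left, z up, the work surface at z = 0. Lengths are in m, angles in rad, forces in N, time in s.
With the tool pointing down it reaches from about 0.4 to 0.85 m from the base axis. Payload 10.4 kg.
Tool frame: the origin (TCP) lies at the very end of the fingers, on their centre line; the grasp point (between the pads) lies 19 mm behind it; z points along the fingers, y is the line along which they close (so a half turn about z gives the same grasp; the last joint's range is limited). The gripper opens to 87 mm and grips with 3 to 60 N. Pads are 19 mm wide; open, the fingers measure 117 mm over their backs; the gripper's body (75 mm by 190 mm) begins 51 mm behind the grasp point.
Start: joints at [1.264, 0.332, -0.065, 1.46, 0.022, 1.35, -0.088], TCP at [0.175, -0.6, 0.223] pointing down, gripper open.
Joint ranges: [-2.6, 2.6], [-0.5, 2.12], [-1.47, 1.34], [0.16, 2.42], [-1.27, 4.41], [0.06, 2.06], [-2.6, 2.6]. Speed limits (rad/s): [2.22, 2.22, 2.79, 2.79, 3.14, 3.14, 3.14].

INTERFACE

Orientations are given as a unit quaternion [x, y, z, w].
In Python, from bench import * gives the robot as it stands.
- The arm moves only by the tool step_arm, never from a script. Its arguments are lists of equal length, an entry for each row: "delta_pos": the shift along the world's x, y, z in units of 25 mm (1.0 is 25 mm), a list of three; "turn": the turn about the world's z in units of 0.12 rad (1.0 is 0.12 rad). In form: {"delta_pos": [[tx, ty, tz], ...], "turn": [turn, ...]}. A call has 1 to 12 rows; each row shifts and turns the commanded pose from where the row before left it; what a row does not reach is not made up. A row lasts 1/10 s, in which the tool goes at most 50 mm and 8.59 degrees, less where a joint would pass 70% of its speed; a pose out of reach is approached as far as the arm can. A call with a number of a shift or a turn outside -1 to 1 is refused whole. A call with a gripper value outside its range is refused whole. "grip" is the closure, from 0 (fully open) to 1 (shut), set as the call begins (left out, the last holds). The fingers move at their own pace and stop on an object; "newtons" is the grip in N (left out, the last holds). Time passes only in rows, so rows that do not move let the fingers close. It gives the time, the measured TCP pose, the force, the opening and the grip force at its end, in the units of the state.
- read_state(): the state, without advancing time (a new reading comes with each control period).
- camera(name): name is "scene" or "top"; returns a dict with "image" (420x560x3 uint8, red, green, blue), "z_map" (420x560 float32, m along the optical axis (not along the pixel's ray), 0 where there is no reading), "mtx" (3x3 intrinsics, pixels), "view" (4x4, takes a point from world to camera coordinates). Camera axes: x right, y up, looking along -z (the intrinsics and any distortion apply to the point x, -y, -z); pixel columns grow to the right and rows downward; lengths in m; the calibration is good to about 2 mm. A picture is of the moment at which its call begins.
- close_job(): hands the job in; it is judged then, once.
The state is a dict: "time": time; "joint_positions": joint angles; "joint_vel": joint speeds; "joint_torque": joint torques, N m; "ee_pos": TCP position; "eef_rot": TCP orientation; "ft_force": force on the tool from outside, world axes, zero at the start; "torque": the same for the moment, N m; "width": finger opening in m; "grip_force": force on a finger pad.
Only numpy, scipy, OpenCV 4.12 (cv2) and the standard library are available. Lean on these libraries where they do the work, as an engineer would, in place of code of your own. Each camera call takes 0.05 s, during which the arm holds its last target. There are 200 camera calls.

## Working session

There is one attempt and no reset: what is moved stays moved. The work goes in short steps, Python scripts to look and compute and a tool call to move; the robot and the scene stay as the last step left them, time stands still between calls to the robot, and variables do not carry over. Pictures are saved under pics/ and viewed, at most 10 in all, crops included, and the job is handed in when it is done.

Besides the shell and the picture viewer there is one more tool, called after ">>>" by a JSON object that holds its "api" and its "payload". step_arm: Moves the arm, as the interface text tells. Shifts and turns lie within -1 to 1; 1 stands for 25 mm of shift or 0.12 rad of turn. Its arguments: {"type":"object","properties":{"delta_pos":{"type":"array"},"turn":{"type":"array"},"grip":{"type":"number"},"newtons":{"type":"number"}},"required":["delta_pos","turn"]}

```bash
mkdir -p pics
cat > h.py <<'E'
from bench import *
import numpy as np, cv2
def cloud(c):
    z=c["z_map"]; K=c["mtx"]; h,w=z.shape
    u,v=np.meshgrid(np.arange(w),np.arange(h))
    p=np.stack([(u-K[0,2])/K[0,0]*z,-(v-K[1,2])/K[1,1]*z,-z,np.ones_like(z)],-1)
    return (p@np.linalg.inv(c["view"]).T)[...,:3]
def save(c,n): cv2.imwrite("pics/"+n,c["image"][...,::-1])
E
python3 - <<'E'
from h import *
a=camera("top");b=camera("scene")
cv2.imwrite("pics/a.png",cv2.resize(np.hstack([a["image"],b["image"]])[...,::-1],(800,300)))
save(a,"top.png")
P=cloud(a);np.save("P.npy",P)
for n,c in(("top",a),("scene",b)): print(n,c["mtx"].tolist(),np.linalg.inv(c["view"])[:3].round(3).tolist())
s=read_state();print(s["time"],s["ee_pos"],s["eef_rot"],s["width"],s["ft_force"])
E
```

```text
top [[434.14659811158793, 0.0, 282.3628562020057], [0.0, 434.14659811158793, 207.64581993929062], [0.0, 0.0, 1.0]] [[0.03, 0.988, -0.15, 0.385], [-1.0, 0.03, -0.003, 0.095], [0.002, 0.15, 0.989, 0.92]]
scene [[440.33555917602774, 0.0, 280.90310544942366], [0.0, 440.33555917602774, 213.40545070101174], [0.0, 0.0, 1.0]] [[0.987, 0.083, -0.138, 0.412], [-0.159, 0.625, -0.764, -0.552], [0.023, 0.776, 0.63, 0.631]]
0.1 [ 0.17490234 -0.59968044  0.22182941] [ 9.89946082e-01  1.41443881e-01 -1.15756040e-04 -6.08780976e-04] 0.08699699471491672 [-0.14631583 -0.51817364 -0.63893054]
```

View pics/a.png

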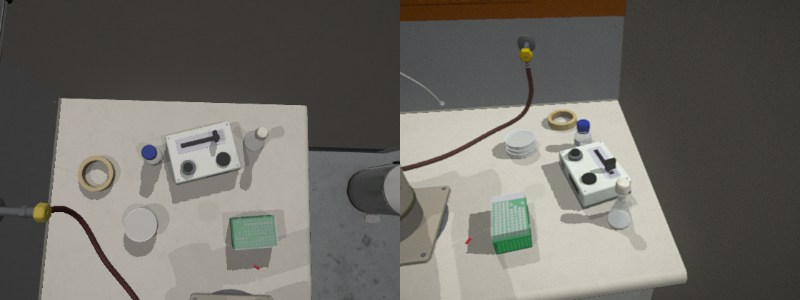

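View pics/top.png

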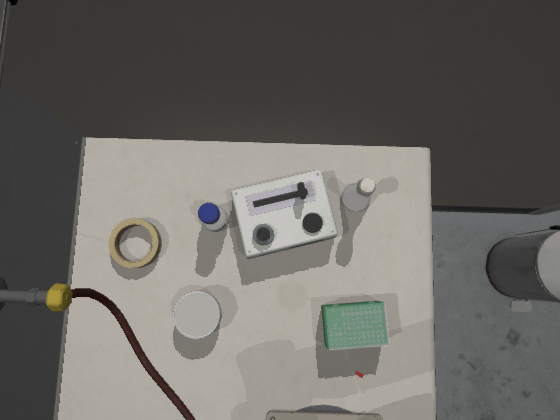

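The top view shows the photometer at about (285,213), with the lever at (301,188), the cap at (312,223) and the button at (263,234). The bottle cap is at (209,213) and the flask at (360,190).

Run:
```python
from h import *
a=camera("top");P=cloud(a);z=P[...,2];im=a["image"].astype(int)
v,u=np.mgrid[:420,:560]
box=(u>225)&(u<340)&(v>165)&(v<262)
white=box&(z>.054)&(z<.066)&(im.min(-1)>150)
m=cv2.morphologyEx(white.astype(np.uint8),cv2.MORPH_CLOSE,np.ones((9,9)))
c=max(cv2.findContours(m,0,2)[0],key=cv2.contourArea)
r=P[c[:,0,1],c[:,0,0]]; r=r[abs(r[:,2]-.06)<.01]
print("housing rect",cv2.minAreaRect(r[:,:2].astype(np.float32)), "z",np.median(z[white]))
def rep(n,mk):
    q=P[mk]; 
    if len(q): print(n,len(q),"med",np.median(q,0).round(4),"min",q.min(0).round(4),"max",q.max(0).round(4))
dark=im.max(-1)<80
rep("lever top",box&(z>.094)&(z<.11)&(u>285)&(u<318)&(v<205)); 
rep("cap",(abs(u-312)<16)&(abs(v-223)<16)&(z>.0655)&(z<.075))
for lo in(.064,.068,.072,.076,.08):rep("button>%g"%lo,(abs(u-263)<16)&(abs(v-234)<16)&(z>lo)&(z<.1))
rep("bottle",(abs(u-210)<22)&(abs(v-215)<22)&(z>.08))
rep("flask",(abs(u-362)<18)&(abs(v-190)<20)&(z>.1))
rep("flask low",(abs(u-355)<22)&(abs(v-195)<22)&(z>.02))
cv2.imwrite("pics/crop.png",cv2.resize(a["image"][160:265,190:390,::-1],(800,420),interpolation=cv2.INTER_CUBIC))
b=camera("scene");
cv2.imwrite("pics/crop2.png",cv2.resize(b["image"][150:330,200:360,::-1],(533,600),interpolation=cv2.INTER_CUBIC))
```

```text
housing rect ((0.508476972579956, 0.09430189430713654), (0.13656240701675415, 0.18729013204574585), 15.325419425964355) z 0.06003112942219746
lever top 92 med [0.5465 0.0607 0.101 ] min [0.5333 0.0524 0.0945] max [0.5611 0.0684 0.1053]
cap 298 med [0.4878 0.0373 0.0686] min [0.4681 0.0179 0.0655] max [0.506  0.0556 0.0739]
button>0.064 353 med [0.4601 0.1328 0.0735] min [0.441  0.1046 0.064 ] max [0.4873 0.1643 0.0849]
button>0.068 348 med [0.4601 0.1328 0.0736] min [0.441  0.1136 0.0683] max [0.4806 0.1531 0.0849]
button>0.072 246 med [0.46   0.1326 0.0798] min [0.441  0.1137 0.072 ] max [0.4803 0.1513 0.0849]
button>0.076 138 med [0.4614 0.1329 0.0816] min [0.4482 0.1179 0.0762] max [0.4738 0.1446 0.0849]
button>0.08 120 med [0.4614 0.133  0.082 ] min [0.4482 0.1213 0.08  ] max [0.4732 0.1446 0.0849]
bottle 377 med [0.4944 0.2359 0.1043] min [0.3851 0.0948 0.0815] max [0.5141 0.2582 0.9196]
flask 297 med [ 0.5487 -0.0557  0.1336] min [ 0.3851 -0.0742  0.1005] max [0.5683 0.0948 0.9196]
flask low 744 med [ 0.5438 -0.051   0.0621] min [ 0.3851 -0.0863  0.0201] max [0.5787 0.0948 0.9196]
```

View pics/crop.png

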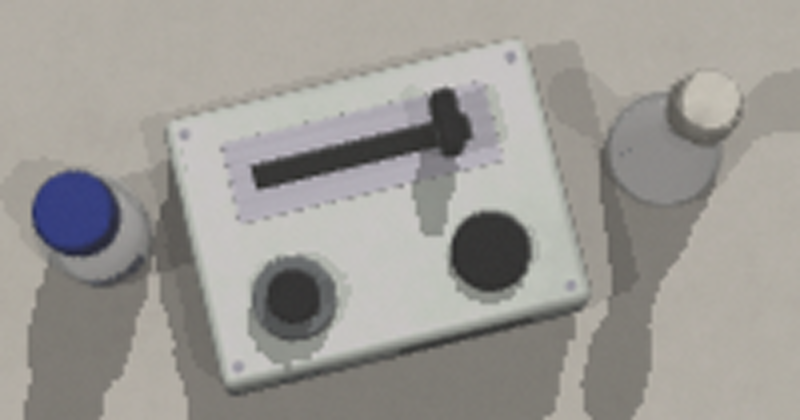

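>>> {"api": "step_arm", "payload": {"delta_pos": [[0.58,0.98,0.1],[0.58,0.98,0.1],[0.58,0.98,0.1],[0.58,0.98,0.1],[0.58,0.98,0.1],[0.58,0.98,0.1],[0.58,0.98,0],[0.58,0.98,0],[0.58,0.98,0],[0.58,0.98,0],[0.58,0.98,0],[0.58,0.98,0]], "turn": [0.5,0.5,0.5,0.5,0.5,0.5,0.5,0.5,0.5,0.5,0.5,0.5], "grip": 1, "newtons": 10}}

```text
time: 1.4
ee_pos: [0.3502, -0.304, 0.2376]
eef_rot: [0.875, 0.483, 0.0, 0.0]
ft_force: [1.0, 0.4, 0.8]
width: 0.0028
grip_force: 0.0
```

>>> {"api": "step_arm", "payload": {"delta_pos": [[0.58,0.98,0],[0.58,0.98,0],[0.58,0.98,0],[0.58,0.98,0],[0.58,0.98,0],[0.58,0.98,0],[0.58,0.98,0],[0.58,0.98,0],[0.58,0.98,0],[0.58,0.98,0],[0.58,0.98,0],[0.58,0.98,0]], "turn": [0.5,0.5,0.5,0.5,0.5,0.5,0.5,0.5,0.5,0.5,0.5,0.5]}}

```text
time: 2.6
ee_pos: [0.5235, -0.0096, 0.2376]
eef_rot: [0.649, 0.761, 0.0, -0.0]
ft_force: [0.3, -0.5, -0.4]
width: 0.0008
grip_force: 0.0
```

>>> {"api": "step_arm", "payload": {"delta_pos": [[0.58,0.98,0],[0.58,0.98,0],[0,0,0],[0,0,0],[0,0,0]], "turn": [0.5,0.5,0,0,0]}}

```text
time: 3.1
ee_pos: [0.5518, 0.0366, 0.2375]
eef_rot: [0.605, 0.797, -0.0, -0.0]
ft_force: [0.6, -0.2, 0.1]
width: 0.0003
grip_force: 0.0
```

>>> {"api": "step_arm", "payload": {"delta_pos": [[0.12,0.03,-0.8],[0,0,-0.8],[0,0,-0.8],[0,0,-0.8],[0,0,-0.8],[0,0,-0.7],[0,0,0],[0,0,0]], "turn": [0,0,0,0,0,0,0,0]}}

```text
time: 3.9
ee_pos: [0.555, 0.0371, 0.1206]
eef_rot: [0.605, 0.796, -0.0, 0.0]
ft_force: [-0.0, 0.5, 0.5]
width: 0.0003
grip_force: 0.0
```

Run:
```python
from h import *
b=camera("scene");P=cloud(b);s=read_state();print(s["ee_pos"],s["ft_force"])
c,si=np.cos(.268),np.sin(.268)
d=P-[.5085,.0943,0]; X=c*d[...,0]+si*d[...,1]; Y=-si*d[...,0]+c*d[...,1]; Z=P[...,2]
m=(Z>.066)&(Z<.106)&(abs(X-.03)<.02)&(abs(Y)<.07)
for k in(X,Y,Z): print(np.percentile(k[m],[1,10,50,90,99]).round(4))
cv2.imwrite("pics/s1.png",cv2.resize(b["image"][150:330,200:360,::-1],(533,600),interpolation=cv2.INTER_CUBIC))
```

```text
[0.55543812 0.03734747 0.12113538] [-0.3798414  -0.5919244   0.34022309]
[0.013  0.0141 0.024  0.036  0.0413]
[-0.0523 -0.0514 -0.0496 -0.0454 -0.0402]
[0.0676 0.0738 0.0877 0.1021 0.1035]
```

View pics/s1.png

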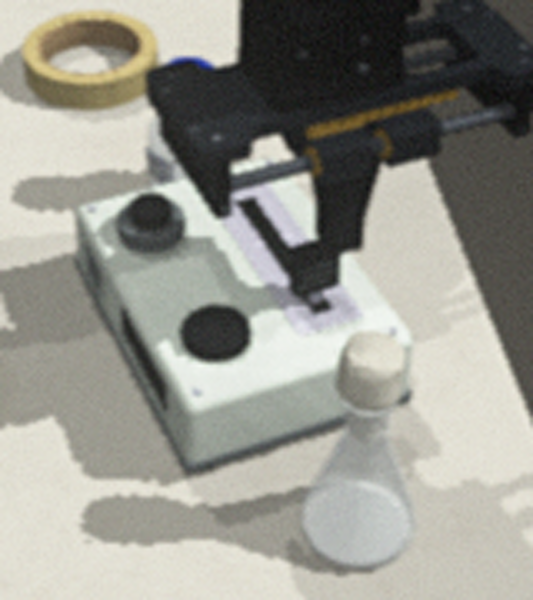

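The lever's right face is at about y' = -51 mm, and the finger stands free to the right of it by about 7 mm. I'll lower it and then creep to contact.

>>> {"api": "step_arm", "payload": {"delta_pos": [[0,0,-0.6],[0,0,-0.6],[0,0,-0.6],[0,0,0],[-0.02,0.08,0],[-0.02,0.08,0],[0,0,0],[0,0,0]], "turn": [0,0,0,0,0,0,0,0]}}

```text
time: 4.75
ee_pos: [0.5543, 0.0419, 0.0755]
eef_rot: [0.604, 0.797, 0.0, 0.0]
ft_force: [0.4, -0.1, 0.6]
width: 0.0004
grip_force: 0.0
```

>>> {"api": "step_arm", "payload": {"delta_pos": [[-0.011,0.039,0],[0,0,0],[0,0,0]], "turn": [0,0,0]}}

```text
time: 5.05
ee_pos: [0.5538, 0.0427, 0.0751]
eef_rot: [0.604, 0.797, 0.0, 0.0]
ft_force: [0.2, 0.8, -0.1]
width: 0.0005
grip_force: 0.0
```

>>> {"api": "step_arm", "payload": {"delta_pos": [[-0.011,0.039,0],[0,0,0],[0,0,0]], "turn": [0,0,0]}}

```text
time: 5.35
ee_pos: [0.5537, 0.043, 0.0751]
eef_rot: [0.605, 0.797, -0.0, 0.0]
ft_force: [0.7, -4.1, 1.3]
width: -0.0
grip_force: 1.9
```

>>> {"api": "step_arm", "payload": {"delta_pos": [[-0.011,0.039,0],[0,0,0],[0,0,0]], "turn": [0,0,0]}}

```text
time: 5.65
ee_pos: [0.5535, 0.0436, 0.0752]
eef_rot: [0.605, 0.796, -0.0, 0.001]
ft_force: [2.0, -5.6, 0.6]
width: 0.0002
grip_force: 2.7
```

>>> {"api": "step_arm", "payload": {"delta_pos": [[-0.011,0.039,0],[-0.011,0.039,0],[-0.011,0.039,0],[-0.011,0.039,0],[0,0,0]], "turn": [0,0,0,0,0]}}

```text
time: 6.15
ee_pos: [0.552, 0.049, 0.0751]
eef_rot: [0.604, 0.797, 0.0, -0.0]
ft_force: [0.6, -1.4, 1.1]
width: 0.0006
grip_force: 1.0
```

>>> {"api": "step_arm", "payload": {"delta_pos": [[-0.011,0.039,0],[-0.011,0.039,0],[-0.011,0.039,0],[0,0,0]], "turn": [0,0,0,0]}}

```text
time: 6.55
ee_pos: [0.551, 0.0522, 0.075]
eef_rot: [0.604, 0.797, 0.0, -0.0]
ft_force: [0.1, -0.6, -0.3]
width: 0.0006
grip_force: 0.0
```

>>> {"api": "step_arm", "payload": {"delta_pos": [[-0.011,0.039,0],[-0.011,0.039,0],[0,0,0]], "turn": [0,0,0]}}

```text
time: 6.85
ee_pos: [0.5505, 0.0539, 0.075]
eef_rot: [0.604, 0.797, 0.0, -0.0]
ft_force: [1.1, 0.2, 0.3]
width: 0.0006
grip_force: 0.0
```

```bash
cat >> h.py <<'E'
def py(p):
    c,s=np.cos(.268),np.sin(.268); d=np.asarray(p)-[.5085,.0943,0]
    return c*d[...,0]+s*d[...,1], -s*d[...,0]+c*d[...,1], d[...,2]
def look():
    for n in("scene","top"):
        X,Y,Z=py(cloud(camera(n)))
        m=(Z>.085)&(Z<.1055)&(abs(X-.016)<.006)&(abs(Y)<.07)
        m2=(Z>.09)&(Z<.105)&(abs(X-.03)<.018)&(Y>-.07)&(Y<.06)
        print(n,m.sum(),np.percentile(Y[m],[2,50,98]).round(4) if m.any() else "",m2.sum(),np.percentile(Y[m2],[2,50,98]).round(4) if m2.any() else "")
    s=read_state();print(s["time"],np.round(py(s["ee_pos"]),4),s["ft_force"])
E
python3 -c "from h import *;look()"
```

```text
scene 90 [-0.0619 -0.0384 -0.0289] 123 [-0.0619 -0.0569 -0.029 ]
top 0  4 [-0.0187 -0.018  -0.0165]
6.95 [ 0.0298 -0.0504  0.075 ] [ 0.00107703  0.01535617 -0.22939586]
```

>>> {"api": "step_arm", "payload": {"delta_pos": [[-0.016,0.058,0],[-0.016,0.058,0],[-0.016,0.058,0],[-0.016,0.058,0],[-0.016,0.058,0],[0,0,0],[0,0,0]], "turn": [0,0,0,0,0,0,0]}}

```text
time: 7.65
ee_pos: [0.5487, 0.0607, 0.0751]
eef_rot: [0.604, 0.797, 0.0, 0.0]
ft_force: [0.2, 0.2, -0.8]
width: 0.0005
grip_force: 0.0
```

>>> {"api": "step_arm", "payload": {"delta_pos": [[-0.011,0.039,0],[0,0,0],[0,0,0]], "turn": [0,0,0]}}

```text
time: 7.95
ee_pos: [0.5485, 0.0617, 0.0751]
eef_rot: [0.604, 0.797, 0.0, 0.0]
ft_force: [-0.2, -0.0, 0.7]
width: 0.0003
grip_force: 0.0
```

>>> {"api": "step_arm", "payload": {"delta_pos": [[-0.011,0.039,0],[0,0,0],[0,0,0]], "turn": [0,0,0]}}

```text
time: 8.25
ee_pos: [0.5483, 0.0622, 0.0751]
eef_rot: [0.604, 0.797, -0.0, 0.0]
ft_force: [0.9, -2.3, -0.1]
width: 0.0008
grip_force: 1.2
```

>>> {"api": "step_arm", "payload": {"delta_pos": [[-0.011,0.039,0],[0,0,0],[0,0,0]], "turn": [0,0,0]}}

```text
time: 8.55
ee_pos: [0.5482, 0.0626, 0.0751]
eef_rot: [0.605, 0.796, -0.0, 0.0]
ft_force: [1.5, -5.5, 0.2]
width: 0.0008
grip_force: 2.6
```

>>> {"api": "step_arm", "payload": {"delta_pos": [[-0.011,0.039,0],[-0.011,0.039,0],[-0.011,0.039,0],[-0.011,0.039,0],[0,0,0]], "turn": [0,0,0,0,0]}}

```text
time: 9.05
ee_pos: [0.5468, 0.0678, 0.0751]
eef_rot: [0.604, 0.797, 0.0, -0.0]
ft_force: [1.0, -2.3, -0.1]
width: 0.0006
grip_force: 1.2
```

>>> {"api": "step_arm", "payload": {"delta_pos": [[-0.011,0.039,0],[-0.011,0.039,0],[-0.011,0.039,0],[-0.011,0.039,0],[-0.011,0.039,0],[0,0,0]], "turn": [0,0,0,0,0,0]}}

```text
time: 9.65
ee_pos: [0.5452, 0.073, 0.0751]
eef_rot: [0.604, 0.797, 0.0, -0.0]
ft_force: [0.2, 0.2, -0.5]
width: 0.0004
grip_force: 0.0
```

```bash
python3 -c "from h import *;look()"
```

```text
scene 100 [-0.0417 -0.0187 -0.009 ] 121 [-0.0425 -0.0375 -0.0094]
top 0  0 
9.75 [ 0.0298 -0.0306  0.0751] [-0.56137946  0.26406337 -0.44154754]
```

Second click confirmed: the lever moved another 20 mm and the finger is free. Next is the third.

>>> {"api": "step_arm", "payload": {"delta_pos": [[-0.016,0.058,0],[-0.016,0.058,0],[-0.016,0.058,0],[-0.016,0.058,0],[-0.016,0.058,0],[0,0,0],[-0.011,0.039,0],[0,0,0]], "turn": [0,0,0,0,0,0,0,0]}}

```text
time: 10.55
ee_pos: [0.5431, 0.0807, 0.0751]
eef_rot: [0.604, 0.797, 0.0, 0.0]
ft_force: [-0.6, 0.1, 0.8]
width: 0.0003
grip_force: 0.0
```

>>> {"api": "step_arm", "payload": {"delta_pos": [[-0.011,0.039,0],[0,0,0],[0,0,0]], "turn": [0,0,0]}}

```text
time: 10.85
ee_pos: [0.543, 0.0814, 0.0751]
eef_rot: [0.604, 0.797, -0.0, 0.0]
ft_force: [-0.4, -1.2, -1.3]
width: 0.0002
grip_force: 0.6
```

>>> {"api": "step_arm", "payload": {"delta_pos": [[-0.011,0.039,0],[0,0,0],[0,0,0]], "turn": [0,0,0]}}

```text
time: 11.15
ee_pos: [0.5428, 0.0817, 0.0751]
eef_rot: [0.605, 0.797, -0.0, 0.0]
ft_force: [1.1, -5.4, 1.0]
width: 0.0006
grip_force: 2.7
```

>>> {"api": "step_arm", "payload": {"delta_pos": [[-0.011,0.039,0],[-0.011,0.039,0],[-0.011,0.039,0],[-0.011,0.039,0],[0,0,0]], "turn": [0,0,0,0,0]}}

```text
time: 11.65
ee_pos: [0.5414, 0.0868, 0.0751]
eef_rot: [0.604, 0.797, 0.0, -0.0]
ft_force: [0.5, -2.2, -0.9]
width: 0.0008
grip_force: 1.2
```

>>> {"api": "step_arm", "payload": {"delta_pos": [[-0.011,0.039,0],[-0.011,0.039,0],[-0.011,0.039,0],[-0.011,0.039,0],[-0.011,0.039,0],[0,0,0]], "turn": [0,0,0,0,0,0]}}

```text
time: 12.25
ee_pos: [0.5399, 0.092, 0.0751]
eef_rot: [0.604, 0.797, 0.0, -0.0]
ft_force: [0.9, -0.1, -0.2]
width: 0.0002
grip_force: 0.0
```

```bash
python3 -c "from h import *;look()"
```

```text
scene 86 [-0.0229  0.0009  0.0103] 113 [-0.0224 -0.0181  0.0103]
top 0  0 
12.35 [ 0.0296 -0.0109  0.0751] [ 0.33544193 -0.32244714  0.05679305]
```

Third click confirmed (lever another 20 mm on, no contact). I'll retreat, rise and go above the button.

>>> {"api": "step_arm", "payload": {"delta_pos": [[0.03,-0.116,0],[0,0,0],[0,0,0.5],[0,0,0.8],[0,0,0.8],[0,0,0.6],[-0.4,0,0.2],[-0.8,0.5,0],[-0.8,0.5,0],[-0.8,0.5,0],[-0.35,0.28,0],[0,0,0]], "turn": [0,0,0,0,0,0,0,0,0,0,0,0]}}

```text
time: 13.55
ee_pos: [0.4611, 0.1335, 0.1476]
eef_rot: [0.604, 0.797, -0.0, 0.0]
ft_force: [-0.9, 0.4, -0.2]
width: 0.0004
grip_force: 0.0
```

>>> {"api": "step_arm", "payload": {"delta_pos": [[0,0,-0.8],[0,0,-0.8],[0,0,-0.6],[0,0,0],[0,0,0]], "turn": [0,0,0,0,0]}}

```text
time: 14.05
ee_pos: [0.4624, 0.1329, 0.0927]
eef_rot: [0.604, 0.797, 0.0, -0.0]
ft_force: [0.2, -0.1, 0.2]
width: 0.0007
grip_force: 0.0
```

Run:
```python
from h import *
look()
b=camera("scene")
cv2.imwrite("pics/s2.png",cv2.resize(b["image"][150:330,200:360,::-1],(533,600),interpolation=cv2.INTER_CUBIC))
```

```text
scene 50 [0.0081 0.0113 0.0194] 113 [0.0076 0.0112 0.0197]
top 0  0 
14.15 [-0.0338  0.0495  0.0934] [ 0.23621962 -0.12820384  0.6571966 ]
```

View pics/s2.png

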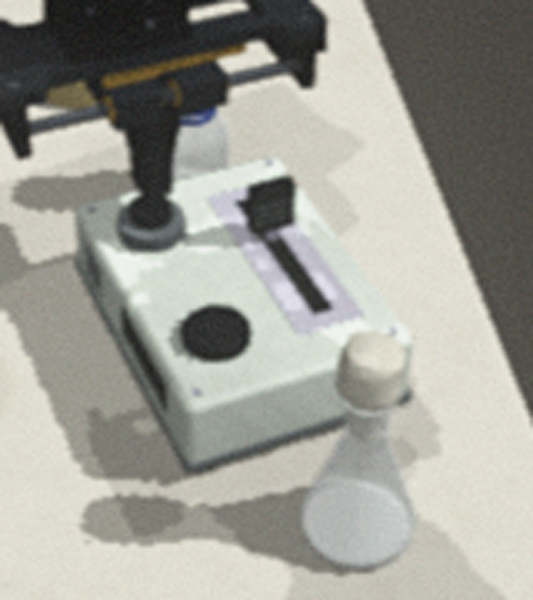

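The finger is over the button (about 150,210). The lever (270,205) is upright, 60 mm on from home. I'll press now.

>>> {"api": "step_arm", "payload": {"delta_pos": [[0,0,-0.2],[0,0,-0.15],[0,0,0],[0,0,0]], "turn": [0,0,0,0]}}

```text
time: 14.6
ee_pos: [0.462, 0.1329, 0.0837]
eef_rot: [0.604, 0.797, -0.0, -0.0]
ft_force: [0.2, 1.0, 0.2]
width: 0.0003
grip_force: 0.0
```

>>> {"api": "step_arm", "payload": {"delta_pos": [[0,0,-0.08],[0,0,-0.08],[0,0,0],[0,0,0]], "turn": [0,0,0,0]}}

```text
time: 15.0
ee_pos: [0.4623, 0.133, 0.08]
eef_rot: [0.604, 0.797, 0.0, 0.0]
ft_force: [-0.5, -0.8, 2.7]
width: 0.0003
grip_force: 1.4
```

>>> {"api": "step_arm", "payload": {"delta_pos": [[0,0,-0.04],[0,0,-0.04],[0,0,0],[0,0,0]], "turn": [0,0,0,0]}}

```text
time: 15.4
ee_pos: [0.4623, 0.133, 0.078]
eef_rot: [0.604, 0.797, 0.0, 0.0]
ft_force: [0.7, -0.2, 3.3]
width: 0.0005
grip_force: 2.0
```

>>> {"api": "step_arm", "payload": {"delta_pos": [[0,0,-0.04],[0,0,-0.04],[0,0,0],[0,0,0]], "turn": [0,0,0,0]}}

```text
time: 15.8
ee_pos: [0.4624, 0.133, 0.0764]
eef_rot: [0.604, 0.797, 0.0, 0.0]
ft_force: [-1.6, -0.6, 11.1]
width: 0.0007
grip_force: 5.7
```

>>> {"api": "step_arm", "payload": {"delta_pos": [[0,0,-0.04],[0,0,0],[0,0,0]], "turn": [0,0,0]}}

```text
time: 16.1
ee_pos: [0.4625, 0.1331, 0.0761]
eef_rot: [0.604, 0.797, -0.0, 0.0]
ft_force: [-6.4, -2.5, 22.7]
width: 0.0002
grip_force: 11.5
```

Hard stop at z = 0.0762, about 6 mm below the button's up position. I'll release and rise.

>>> {"api": "step_arm", "payload": {"delta_pos": [[0,0,0.1],[0,0,0.2],[0,0,0.5],[0,0,0.8],[0,0,0.8],[-0.5,0,0.8],[-0.8,0,0.8],[-0.8,0,0.8],[0,0,0],[0,0,0]], "turn": [0,0,0,0,0,0,0,0,0,0]}}

```text
time: 17.1
ee_pos: [0.4097, 0.1325, 0.1952]
eef_rot: [0.604, 0.797, -0.0, 0.001]
ft_force: [0.4, 0.2, -0.4]
width: 0.0006
grip_force: 0.0
```

Run:
```python
from h import *
look()
b=camera("scene");X,Y,Z=py(cloud(b))
m=(np.hypot(X+.034,Y-.05)<.009)&(Z<.1); print("button z",np.percentile(Z[m],[10,50,90]) if m.any() else None)
m=(np.hypot(X+.034,Y-.05)<.021)&(np.hypot(X+.034,Y-.05)>.015)&(Z<.1); print("ring z",np.percentile(Z[m],[10,50,90]) if m.any() else None)
cv2.imwrite("pics/s3.png",b["image"][...,::-1])
```

```text
scene 50 [0.0082 0.0111 0.0186] 116 [0.0075 0.011  0.0198]
top 0  0 
17.2 [-0.0852  0.0631  0.1942] [ 0.08461771 -0.33510981  0.15691996]
button z [0.08168833 0.08264205 0.08360593]
ring z [0.06481621 0.07273893 0.07553509]
```

View pics/s3.png

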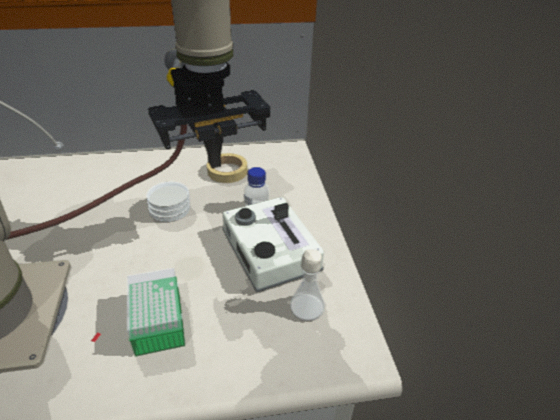

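The picture shows the button up at (245,215), the lever at the third notch at (281,212), the flask (308,290) and bottle (256,185) standing as before, and the robot clear.

```bash
python3 -c "from bench import *;print(close_job())"
```

```text
the job is handed in; nothing more can be done
None
```

The lever is seated at the third click, the button was pressed fully down and came back up, the flask and bottle stand where they were, and the job was handed in at about 17 s; the judge gave no verdict.

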